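# Take the long sharpening stone out of its flush holder

### The arm

A 6-joint arm with a two-finger parallel gripper is mounted at the origin on the work surface. World frame = base frame: x ahead of the robot, y to its left, z up, the work surface at z = 0. Lengths are in m, angles in rad, forces in N, time in s.
With the tool pointing down it reaches from about 0.35 to 0.85 m from the base axis. Payload 8.1 kg.
Tool frame: the origin (TCP) lies at the centre of the arm's flange, where the gripper is bolted on; the fingertips stand 186 mm ahead of it and the grasp point (between the pads) lies 167 mm ahead of it; z points along the fingers, y is the line along which they close (so a half turn about z gives the same grasp; the last joint's range is limited). The gripper opens to 93 mm and grips with 3 to 60 N. Pads are 15 mm wide; open, the fingers measure 128 mm over their backs; the gripper's body (75 mm by 188 mm) begins 65 mm behind the grasp point.
Start: joints at [-1.385, 0.13, 1.488, -0, 1.523, -0.085], TCP at [0.161, -0.578, 0.405] pointing down, gripper open.
Joint ranges: [-2.96, 2.96], [-0.89, 2.26], [0.02, 2.5], [-1.34, 4.48], [0, 2.73], [-2.66, 2.66]. Speed limits (rad/s): [2.39, 2.39, 2.79, 3.14, 3.14, 3.14].

### API

Orientations are given as a rotation vector (axis times angle).
In Python, from plant import read_state, read_camera, camera_params, robot gives the robot as it stands.
- The arm moves only by the tool carry_out, never from a script. Its argument "targets" is a list of rows, each an object of numbers: "hand": the opening in per cent of the stroke, from 0 (shut) to 100 (fully open); "x", "y", "z": the shift along the tool's x, y, z in m; "ax", "ay", "az": the turn, a rotation vector about the tool's x, y, z in rad. In form: [{"hand": .., "x": .., "y": .., "z": .., "ax": .., "ay": .., "az": ..}, ...]. A call has 1 to 8 rows; each row is the pose to reach, as a shift and turn from the pose commanded when the call began, along the tool's axes at that moment; what a row does not reach only later rows make up. A row lasts 1/8 s, in which the tool goes at most 62.5 mm and 10.7 degrees, less where a joint would pass 70% of its speed; a pose out of reach is approached as far as the arm can. A call with a gripper value outside its range is refused whole. The fingers move at their own pace and stop on an object; "newtons" is the grip in N (left out, the last holds). Time passes only in rows, so rows that repeat a pose let the fingers close. It gives the time, the measured TCP pose, the force, the opening and the grip force at its end, in the units of the state.
- read_state(): the state, without advancing time (a new reading comes with each control period).
- read_camera(name): name is "side" or "top" or "wrist"; returns (picture, depth): 420x560x3 uint8, blue, green, red; 420x560 float32, m along the optical axis (not along the pixel's ray), 0 where there is no reading.
- camera_params(name): a dict with "fx", "fy", "cx", "cy" (pixels), "position" and "rotation" of the camera in the world. Camera axes: x right, y up, looking along -z (the intrinsics and any distortion apply to the point x, -y, -z); pixel columns grow to the right and rows downward; lengths in m; the calibration is good to about 2 mm. A picture is of the moment at which its call begins: read the wrist's pose just before it. camera_params takes no time and is no camera call; for the wrist camera it gives the pose at the moment of the call.
- robot.close_job(): hands the job in; it is judged then, once.
The state is a dict: "t": time; "q": joint angles; "dq": joint speeds; "joint_torque": joint torques, N m; "tool_pos": TCP position; "orientation": TCP orientation; "force": force on the tool from outside, world axes, zero at the start; "wrist_torque": the same for the moment, N m; "opening": finger opening in m; "gripper_force": force on a finger pad.
Only numpy, scipy, OpenCV 4.12 (cv2) and the standard library are available. Lean on these libraries where they do the work, as an engineer would, in place of code of your own. Each camera call takes 0.05 s, during which the arm holds its last target. There are 200 camera calls.

### The job

On the dental technician's bench, take the longer of the two grey sharpening stones out of its white holder: press down the end beside the notch in the holder's rim, where the pocket is hollow underneath, until the stone tips, take your hand away so that it stays tipped up by itself, then grip the raised end. Lay the stone flat in the middle of the glass slab and let go, without dropping it, and leave the shorter stone lying in its own holder.

Things in the scene. Friction and masses are not known exactly. Their poses are not given: they have to be found in the camera images.
- stone_long_mid (a point): Longer grey stone, 90 (x) x 56 (y) x 18 (z) mm, 200 g; point at its centre. Starts level, flush in its holder, axes as the holder's. Pressed a few N near its -x end (33 mm from centre, to 7 mm below the holder's top) it rocks 29 degrees: the -x end drops, the +x end rises 20 mm above the holder's top and stays up when let go, to be gripped from above across the 56 mm.
- holder_long: White block fixed to the bench, 122 (x) x 84 (y) x 43 (z) mm, origin at the centre of its underside, z up. Its pocket, 96 x 59 mm, holds the longer stone (centre above this origin; gap 4 mm at the -x end, 2 at +x, 1.5 each side): 18 mm deep under the +x half, hollow, 39 mm deep, under the -x half, with the step at x = -2 mm. The -x end wall has a notch in its rim, 28 wide, 14 deep.
- stone_short_mid (a point): The shorter grey sharpening stone, 60 x 56 x 18 mm, to be left alone, lying flush in a white holder with the same outer size as the other. The point is its centre.
- slab_top (a point): Centre of the upper face of the plain pale greenish glass slab, 180 (x) x 140 (y) x 10 mm, fixed to the bench; the upper face is 10 mm above the bench. z up. A stone lying flat on it has its centre 9 mm above this point.
Mind the look-alikes: they are no part of the job. Leave any black look-alike of the part that bears stone_long_mid alone.

How it is judged:
On the way:
1. the longer stone stands tipped up by itself in its holder (more than 17 degrees), touched by no finger (angle between stone_long_mid's own z axis and vertical above 0.3 rad and horizontal distance between stone_long_mid and holder_long below 0.02 m and height (world z) of stone_long_mid below 0.05 m and contact force between the fingers and stone_long below 0.1 N), for 0.2 s.
At the end, for the whole second after the job is handed in: The longer stone lies flat (within 6 degrees) and at rest on the glass slab, its centre within 35 mm of the slab's centre, turned any way; the shorter stone is within 10 mm of where it started, in its holder (horizontal distance between stone_long_mid and slab_top below 0.035 m and angle between the z axis of stone_long_mid and the z axis of slab_top, either way round below 0.1 rad and z of stone_long_mid in the frame of slab_top between 0.004 and 0.014 m and linear speed of stone_long below 0.02 m/s and distance of stone_short_mid from where it was at the start of the episode below 0.01 m); the robot touches nothing.
It fails at once if the longer stone is dropped (falls freely at more than 0.7 m/s, as from about 25 mm or more) (linear speed of stone_long above 0.7 m/s and contact force between the fingers and stone_long below 0.1 N).
It fails at once if the shorter stone is tipped or moved by more than 15 mm (distance of stone_short_mid from where it was at the start of the episode above 0.015 m or angle between stone_short_mid's own z axis and vertical above 0.3 rad).
It also fails if it takes over 48 s, if anything falls off the work surface, if the arm or the gripper's body presses on something with over 40 N, if the wrist force passes 120 N, or if a joint passes its speed limit or range.

## Working session

There is one attempt and no reset: what is moved stays moved. The work goes in short steps, Python scripts to look and compute and a tool call to move; the robot and the scene stay as the last step left them, time stands still between calls to the robot, and variables do not carry over. Pictures are saved under pics/ and viewed, at most 10 in all, crops included, and the job is handed in when it is done.

Besides the shell and the picture viewer there is one more tool, called after "Request:" as name(argument=value, ...) on one line, values as JSON. carry_out: Moves the arm, as the interface text tells. Its arguments: {"type":"object","properties":{"targets":{"type":"array","items":{"type":"object","properties":{"hand":{"type":"number"},"x":{"type":"number"},"y":{"type":"number"},"z":{"type":"number"},"ax":{"type":"number"},"ay":{"type":"number"},"az":{"type":"number"}}}},"newtons":{"type":"number"}},"required":["targets"]}

```bash
mkdir -p pics; cat > h.py <<'E'
import numpy as np, cv2
from scipy.spatial.transform import Rotation as R
from plant import read_state, read_camera, camera_params, robot
def grab(name,f):
    p=camera_params(name); im,d=read_camera(name); cv2.imwrite(f'pics/{f}.png',im); np.savez(f'{f}.npz',im=im,d=d,**{k:np.array(v) for k,v in p.items() if k in('fx','fy','cx','cy','position','rotation')}); print(p); return im,d
def rot(r):
    r=np.array(r); 
    return r if r.shape==(3,3) else (R.from_rotvec(r).as_matrix() if r.size==3 else R.from_quat(r).as_matrix())
def cloud(f):
    z=np.load(f+'.npz'); d=z['d']; v,u=np.mgrid[:420,:560]
    P=np.stack([(u-z['cx'])/z['fx']*d,-(v-z['cy'])/z['fy']*d,-d],-1)
    return P@rot(z['rotation']).T+z['position'], z['im'], d
E
python3 - <<'E'
from h import *
s=read_state();print(s)
a,_=grab('top','top0');b,_=grab('side','side0')
E
```

```text
{'t': 0.0, 'q': array([-1.38545356e+00,  1.31129025e-01,  1.48930098e+00,  2.81045277e-05,
        1.52297566e+00, -8.53810647e-02]), 'dq': array([ 0.00058266,  0.00028105, -0.00049177, -0.00034068,  0.00143707,
       -0.00056863]), 'joint_torque': array([ 1.40788219e-03, -5.59843075e+01, -4.91759062e+01,  7.69759901e-02,
        3.53468454e-02, -1.39599260e-04]), 'tool_pos': array([ 0.16045184, -0.57790561,  0.40369441]), 'orientation': array([-3.11105983e+00, -4.23707877e-01,  9.81840776e-05]), 'force': array([0.46679289, 0.24845217, 0.35195978]), 'wrist_torque': array([ 0.01554082,  0.03147926, -0.00136387]), 'gripper_force': 0.0, 'opening': 0.0928567897116093}
{'fx': 499.0668733629031, 'fy': 499.0668733629031, 'cx': 281.9042670398217, 'cy': 206.9921025984472, 'position': array([ 0.43780901, -0.0140477 ,  0.97906181]), 'rotation': array([ 0.09786894, -0.08261212, -1.57268687])}
{'fx': 387.703090240733, 'fy': 387.703090240733, 'cx': 284.46372904664787, 'cy': 211.17861002752576, 'position': array([ 0.41998941, -0.77745503,  0.51550262]), 'rotation': array([ 1.04074089, -0.05752503, -0.13822358])}
```

View pics/top0.png

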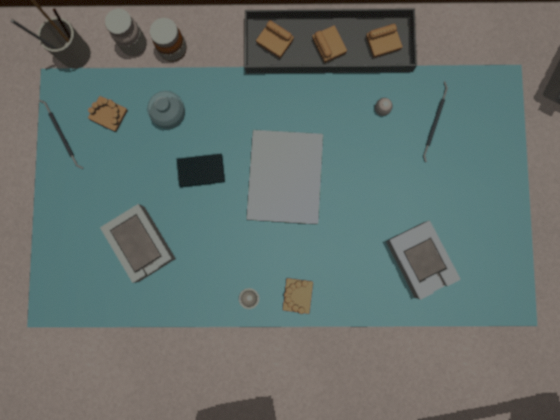

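View pics/side0.png

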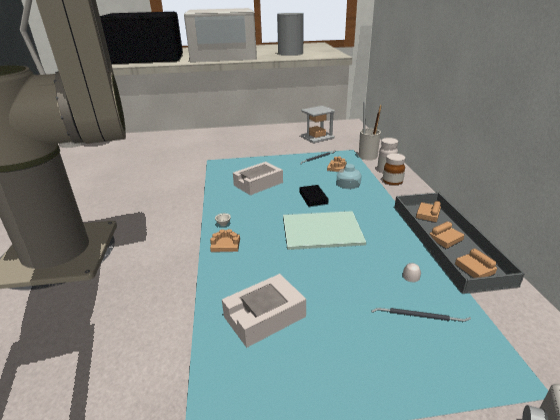

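The top view shows two white holders. The left one at (136,243) has the stone filling most of its pocket, so it should be the longer one. The right one at (424,260) has a nearly square stone, so it should be the shorter. The slab is at (285,177), and the black block at (201,170) is a decoy. I'll confirm in an enlarged crop and measure.

```bash
python3 - <<'E'
from h import *
P,im,d=cloud('top0')
c=lambda x,y:cv2.resize(im[y-50:y+50,x-50:x+50],(400,400),interpolation=cv2.INTER_CUBIC)
o=np.hstack([c(136,243),c(424,260)]);cv2.imwrite('pics/crop.png',cv2.convertScaleAbs(o,alpha=1.5))
def box(m,n):
    q=P[m][:,:2].astype(np.float32); r=cv2.minAreaRect(q); print(n,m.sum(),'z',np.median(P[m][:,2]),'rect',r); print(cv2.boxPoints(r).round(4).tolist())
v,u=np.mgrid[:420,:560]
for n,(x,y) in dict(L=(136,243),S=(424,260)).items():
    reg=(abs(u-x)<45)&(abs(v-y)<45)
    box(reg&(P[...,2]>0.034)&(P[...,2]<.055),n+' holder top')
    g=cv2.cvtColor(im,cv2.COLOR_BGR2GRAY); print(g[y,x])
    m=(reg&(P[...,2]>0.034)&(g<118)).astype(np.uint8); k,l,st,ce=cv2.connectedComponentsWithStats(m); 
    box(l==l[y,x],n+' stone'); print(P[y,x])
reg=(abs(u-285)<55)&(abs(v-177)<65)&(P[...,2]>.006)&(P[...,2]<.02); box(reg,'slab')
print(P[330:335:5,100:500:100,2],P[300,200])
E
```

```text
L holder top 2833 z 0.04331087267146794 rect ((0.48091280460357666, 0.27169346809387207), (0.12293922901153564, 0.08559894561767578), 32.23100280761719)
[[0.40610000491142273, 0.2750999927520752], [0.45170000195503235, 0.20270000398159027], [0.5557000041007996, 0.26829999685287476], [0.5101000070571899, 0.3407000005245209]]
86
L stone 1616 z 0.04335315831590836 rect ((0.44300806522369385, 0.1631646752357483), (0.3390171229839325, 0.10388653725385666), 71.28266143798828)
[[0.3393999934196472, 0.019300000742077827], [0.43779999017715454, -0.014000000432133675], [0.5465999841690063, 0.3070000112056732], [0.448199987411499, 0.34040001034736633]]
[0.47885421 0.26854715 0.04487455]
S holder top 2789 z 0.043733766220047765 rect ((0.4479745626449585, -0.2690964937210083), (0.12201128154993057, 0.08561813086271286), 25.853347778320312)
[[0.37439998984336853, -0.2572000026702881], [0.4117000102996826, -0.334199994802475], [0.5214999914169312, -0.2809999883174896], [0.48420000076293945, -0.20399999618530273]]
90
S stone 1133 z 0.04362077143847287 rect ((0.4606185555458069, -0.16671252250671387), (0.2968226969242096, 0.08487425744533539), 82.54016876220703)
[[0.3993000090122223, -0.3084000051021576], [0.48339998722076416, -0.31940001249313354], [0.5220000147819519, -0.025100000202655792], [0.43779999017715454, -0.014000000432133675]]
[ 0.44540566 -0.26914309  0.0429326 ]
slab 6406 z 0.010773593604697818 rect ((0.6153245568275452, -0.01926494389772415), (0.25206151604652405, 0.2100183218717575), 6.643045425415039)
[[0.4779999852180481, 0.07050000131130219], [0.5023000240325928, -0.13809999823570251], [0.7526999711990356, -0.10899999737739563], [0.7283999919891357, 0.09960000216960907]]
[[-0.00017069  0.00110414  0.00051168  0.00471246]] [0.37029003 0.1541751  0.00176307]
```

View pics/crop.png

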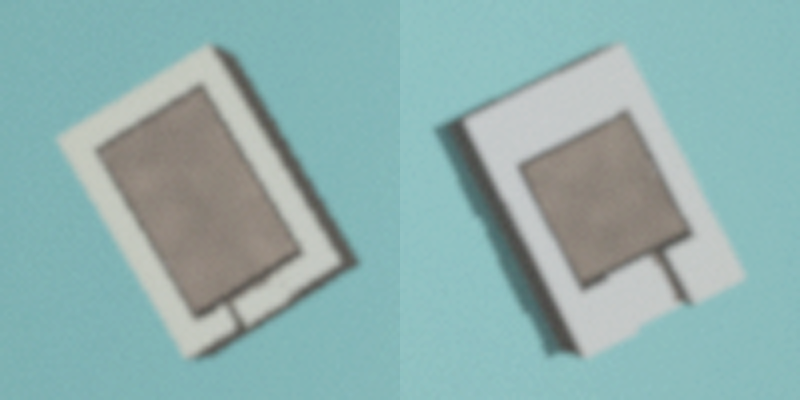

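Confirmed: the left crop shows the longer stone (about 90x56, at (136,243)), with the notch at its lower end, facing the robot. The right one, (424,260), is the short square stone. Next I'll move above the long holder.

```bash
cat >> h.py <<'E'
def go(pos,yaw,tilt=0):
    "shift+turn from measured pose to pos(TCP), tool x at yaw (deg), tool tilted by Ry(tilt deg) in yaw frame"
    s=read_state(); R0=R.from_rotvec(s['orientation'])
    Rt=R.from_euler('z',yaw,degrees=True)*R.from_euler('y',tilt,degrees=True)*R.from_euler('x',180,degrees=True)
    print('t',s['t'],'shift',R0.inv().apply(np.array(pos)-s['tool_pos']).round(4),'turn',(R0.inv()*Rt).as_rotvec().round(4))
E
python3 - <<'E'
from h import *
P,im,d=cloud('top0')
print('slab',P[172:183,280:291].reshape(-1,3).mean(0))
for u,v in[(252,131),(322,134),(318,223),(249,221)]: print(P[v,u].round(4))
go([.43,-.15,.40],32.2); go([.44,.245,.38],32.2)
E
```

```text
slab [ 0.60608865 -0.01116095  0.02695551]
[0.7017 0.0541 0.0115]
[ 0.6951 -0.0849  0.0105]
[ 0.5186 -0.0755  0.002 ]
[ 0.5235  0.0604 -0.0021]
t 0.1 shift [ 0.3742 -0.3402  0.0044] turn [-0.0016 -0.0004 -0.2912]
t 0.1 shift [ 0.4895 -0.7181  0.025 ] turn [-0.0016 -0.0004 -0.2912]
```

Request:
carry_out(targets=[{"hand":100,"x":0.374,"y":-0.34,"z":0.0,"ax":0,"ay":0,"az":-0.291},{"hand":100,"x":0.374,"y":-0.34,"z":0.0,"ax":0,"ay":0,"az":-0.291},{"hand":0,"x":0.374,"y":-0.34,"z":0.0,"ax":0,"ay":0,"az":-0.291},{"hand":0,"x":0.374,"y":-0.34,"z":0.0,"ax":0,"ay":0,"az":-0.291},{"hand":0,"x":0.374,"y":-0.34,"z":0.0,"ax":0,"ay":0,"az":-0.291},{"hand":0,"x":0.374,"y":-0.34,"z":0.0,"ax":0,"ay":0,"az":-0.291},{"hand":0,"x":0.374,"y":-0.34,"z":0.0,"ax":0,"ay":0,"az":-0.291},{"hand":0,"x":0.49,"y":-0.718,"z":0.025,"ax":0,"ay":0,"az":-0.291}], newtons=20)

```text
t: 1.1
tool_pos: [0.4011, -0.144, 0.4013]
orientation: [3.018, 0.871, 0.001]
force: [-0.0, 0.6, -0.7]
opening: 0.0379
gripper_force: 0.0
```

```bash
python3 - <<'E'
from h import *
go([.44,.245,.38],32.2)
E
```

```text
t 1.1 shift [ 0.2403 -0.3084  0.0213] turn [ 0.0002 -0.0005  0.0001]
```

Request:
carry_out(targets=[{"hand":0,"x":0.24,"y":-0.31,"z":0.02},{"hand":0,"x":0.24,"y":-0.31,"z":0.02},{"hand":0,"x":0.24,"y":-0.31,"z":0.02},{"hand":0,"x":0.24,"y":-0.31,"z":0.02},{"hand":0,"x":0.24,"y":-0.31,"z":0.02},{"hand":0,"x":0.24,"y":-0.31,"z":0.02},{"hand":0,"x":0.24,"y":-0.31,"z":0.02},{"hand":0,"x":0.24,"y":-0.31,"z":0.02}])

```text
schema error: expected keys hand, x, y, z, ax, ay, az
```

```bash
python3 - <<'E'
from h import *
s=read_state(); print(s['tool_pos'],s['dq'].round(3))
grab('wrist','w1')
E
```

```text
[ 0.40106497 -0.14400288  0.40125387] [ 1.047e+00 -4.750e-01  4.310e-01 -1.000e-03  6.000e-02  1.038e+00]
{'fx': 341.0522016757808, 'fy': 341.0522016757808, 'cx': 287.3958216178759, 'cy': 202.36847066740458, 'position': array([ 0.46955937, -0.09923012,  0.38207076]), 'rotation': array([-0.26825578,  0.14789117, -1.001504  ])}
```

View pics/w1.png

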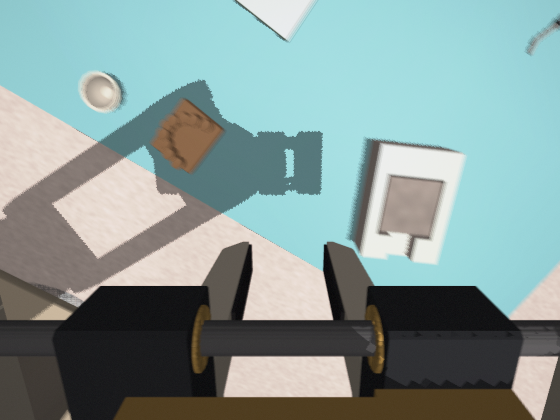

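The move was refused because every row needs all the keys, so this picture is from mid-way: the short holder is at (412,205). I'm resending with full rows.

```bash
python3 - <<'E'
from h import *
go([.44,.245,.38],32.2)
E
```

```text
t 1.15 shift [ 0.2384 -0.3023  0.0223] turn [-0.0045 -0.0021  0.0043]
```

Request:
carry_out(targets=[{"hand":0,"x":0.23,"y":-0.3,"z":0.02,"ax":0,"ay":0,"az":0},{"hand":0,"x":0.23,"y":-0.3,"z":0.02,"ax":0,"ay":0,"az":0},{"hand":0,"x":0.23,"y":-0.3,"z":0.02,"ax":0,"ay":0,"az":0},{"hand":0,"x":0.23,"y":-0.3,"z":0.02,"ax":0,"ay":0,"az":0},{"hand":0,"x":0.23,"y":-0.3,"z":0.02,"ax":0,"ay":0,"az":0},{"hand":0,"x":0.23,"y":-0.3,"z":0.02,"ax":0,"ay":0,"az":0},{"hand":0,"x":0.23,"y":-0.3,"z":0.02,"ax":0,"ay":0,"az":0},{"hand":0,"x":0.23,"y":-0.3,"z":0.02,"ax":0,"ay":0,"az":0}])

```text
t: 2.15
tool_pos: [0.4348, 0.2305, 0.3808]
orientation: [3.017, 0.873, -0.002]
force: [-1.2, -0.2, 0.5]
opening: 0.0006
gripper_force: 0.0
```

```bash
python3 - <<'E'
from h import *
s=read_state(); print(s['tool_pos'],s['dq'].round(3))
grab('wrist','w2')
E
```

```text
[0.43476991 0.23052935 0.38075535] [-0.035 -0.023  0.011 -0.003  0.001 -0.003]
{'fx': 341.0522016757808, 'fy': 341.0522016757808, 'cx': 287.3958216178759, 'cy': 202.36847066740458, 'position': array([0.50318119, 0.27536728, 0.36140949]), 'rotation': array([-0.27014227,  0.1486843 , -1.00038441])}
```

View pics/w2.png

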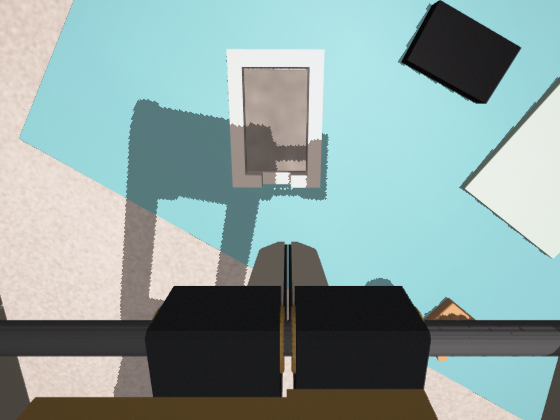

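Holder rim corners are at about (227,50), (324,50), (322,188), (233,188). The stone is at (243,68)–(309,68)–(305,172)–(247,174), with the notch at (277,180).

```bash
python3 - <<'E'
from h import *
def ray(f,px,z0):
    z=np.load(f+'.npz'); C=z['position'];r=rot(z['rotation']);o=[]
    for u,v in px:
        w=r@np.array([(u-z['cx'])/z['fx'],-(v-z['cy'])/z['fy'],-1]); o.append(C+w*(z0-C[2])/w[2])
    return np.array(o)[:,:2]
for n,px in dict(hold=[(227,50),(324,50),(322,188),(233,188)],stone=[(243,68),(309,68),(305,172),(247,174)]).items():
    q=ray('w2',px,.043); c=q.mean(0); e=(q[0]+q[1]-q[2]-q[3])/2; print(n,c.round(4),'L',np.linalg.norm(e).round(4),'W',np.linalg.norm(q[0]-q[1]).round(4),'yaw',np.degrees(np.arctan2(e[1],e[0])).round(2))
q=ray('top0',[(252,131),(322,134),(318,223),(249,221)],.01);print('slab',q.mean(0),q)
P,im,d=cloud('w2'); v,u=np.mgrid[:420,:560]
m=(abs(u-276)<60)&(v>30)&(v<200)&(P[...,2]>.037)&(P[...,2]<.05); print('rect',cv2.minAreaRect(P[m][:,:2].astype(np.float32)),np.median(P[m][:,2]))
E
```

```text
hold [0.4799 0.2723] L 0.1224 W 0.0833 yaw 32.57
stone [0.4798 0.2728] L 0.0932 W 0.0575 yaw 31.68
slab [ 0.60944284 -0.01155596] [[ 0.70217141  0.05423776]
 [ 0.69524064 -0.08493879]
 [ 0.51795251 -0.07495758]
 [ 0.52240682  0.05943476]]
rect ((0.48005229234695435, 0.2736392915248871), (0.12271711975336075, 0.08423185348510742), 32.117801666259766) 0.043829373122985016
```

```bash
python3 - <<'E'
from h import *
go([.4521,.2549,.246],32.2)
E
```

```text
t 2.2 shift [ 0.028  -0.0121  0.135 ] turn [ 0.0003  0.001  -0.0003]
```

Request:
carry_out(targets=[{"hand":0,"x":0.028,"y":-0.012,"z":0.05,"ax":0,"ay":0,"az":0},{"hand":0,"x":0.028,"y":-0.012,"z":0.1,"ax":0,"ay":0,"az":0},{"hand":0,"x":0.028,"y":-0.012,"z":0.13,"ax":0,"ay":0,"az":0},{"hand":0,"x":0.028,"y":-0.012,"z":0.134,"ax":0,"ay":0,"az":0},{"hand":0,"x":0.028,"y":-0.012,"z":0.134,"ax":0,"ay":0,"az":0},{"hand":0,"x":0.028,"y":-0.012,"z":0.134,"ax":0,"ay":0,"az":0}])

```text
t: 2.95
tool_pos: [0.4533, 0.2555, 0.2495]
orientation: [-3.018, -0.87, -0.005]
force: [0.2, -0.0, 0.1]
opening: 0.0004
gripper_force: 0.0
```

```bash
python3 - <<'E'
from h import *
go([.4521,.2549,.222],32.2)
E
```

```text
t 2.95 shift [-0.0015 -0.0001  0.0275] turn [ 0.0005 -0.0035 -0.0009]
```

Request:
carry_out(targets=[{"hand":0,"x":-0.001,"y":0,"z":0.006,"ax":0,"ay":0,"az":0},{"hand":0,"x":-0.001,"y":0,"z":0.012,"ax":0,"ay":0,"az":0},{"hand":0,"x":-0.001,"y":0,"z":0.016,"ax":0,"ay":0,"az":0},{"hand":0,"x":-0.001,"y":0,"z":0.019,"ax":0,"ay":0,"az":0},{"hand":0,"x":-0.001,"y":0,"z":0.022,"ax":0,"ay":0,"az":0},{"hand":0,"x":-0.001,"y":0,"z":0.025,"ax":0,"ay":0,"az":0},{"hand":0,"x":-0.001,"y":0,"z":0.027,"ax":0,"ay":0,"az":0},{"hand":0,"x":-0.001,"y":0,"z":0.027,"ax":0,"ay":0,"az":0}])

```text
t: 3.95
tool_pos: [0.4514, 0.255, 0.2201]
orientation: [3.018, 0.871, -0.0]
force: [0.5, 0.5, 1.1]
opening: 0.0008
gripper_force: 0.0
```

Request:
carry_out(targets=[{"hand":0,"x":0,"y":0,"z":-0.005,"ax":0,"ay":0,"az":0},{"hand":0,"x":0,"y":0,"z":-0.015,"ax":0,"ay":0,"az":0},{"hand":0,"x":0,"y":0,"z":-0.04,"ax":0,"ay":0,"az":0},{"hand":100,"x":-0.01,"y":0,"z":-0.09,"ax":0,"ay":0,"az":0},{"hand":100,"x":-0.02,"y":0,"z":-0.13,"ax":0,"ay":0,"az":0},{"hand":100,"x":-0.02,"y":0,"z":-0.14,"ax":0,"ay":0,"az":0},{"hand":100,"x":-0.02,"y":0,"z":-0.14,"ax":0,"ay":0,"az":0}])

```text
t: 4.82
tool_pos: [0.4348, 0.2445, 0.3612]
orientation: [-3.018, -0.871, -0.003]
force: [-0.3, -0.4, -0.2]
opening: 0.0359
gripper_force: 0.0
```

```bash
python3 - <<'E'
from h import *
grab('wrist','w3'); P,im,d=cloud('w3')
c=np.array([.48,.2725]);a=np.radians(32.2);M=np.array([[np.cos(a),np.sin(a)],[-np.sin(a),np.cos(a)]])
q=P.copy();q[...,:2]=(P[...,:2]-c)@M.T
for x in range(-48,60,6):
    m=(abs(q[...,0]-x/1e3)<.0015)&(abs(q[...,1])<.01); print(x,(np.median(q[m][:,2])*1e3).round(1) if m.any() else None,end='; ')
m=(q[...,2]>.049)&(q[...,2]<.075)&(abs(q[...,0])<.05)&(abs(q[...,1])<.04); print('\nraised',cv2.minAreaRect(q[m][:,:2].astype(np.float32)),q[m].min(0),q[m].max(0))
E
```

```text
{'fx': 341.0522016757808, 'fy': 341.0522016757808, 'cx': 287.3958216178759, 'cy': 202.36847066740458, 'position': array([0.50331581, 0.28929849, 0.34214316]), 'rotation': array([-0.26682555,  0.14697041, -1.00194558])}
-48 24.8; -42 24.1; -36 27.1; -30 288.7; -24 277.5; -18 37.2; -12 40.4; -6 43.6; 0 47.0; 6 50.1; 12 53.4; 18 56.7; 24 60.0; 30 342.1; 36 54.5; 42 26.0; 48 40.6; 54 43.8; 
raised ((0.019879555329680443, 0.0008329488337039948), (0.05610634386539459, 0.03768811747431755), 89.9626235961914) [ 0.00103573 -0.0272259   0.04900333] [0.03873448 0.02889355 0.06494055]
```

View pics/w3.png

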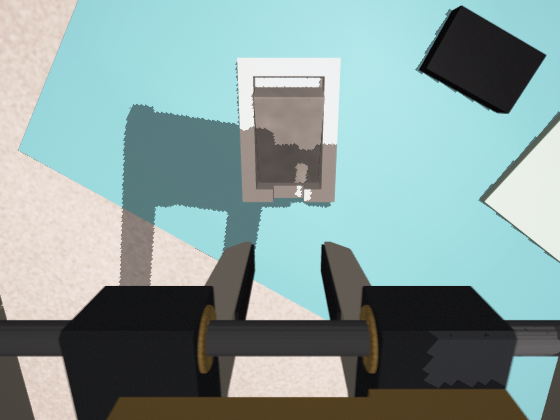

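The stone stands tipped at about 28.6° by itself; its raised end face is at (288,90). Now to grip the raised end.

```bash
python3 - <<'E'
from h import *
go([.5016,.2870,.232],32.2)
E
```

```text
t 4.875 shift [ 0.0796 -0.0003  0.1277] turn [-0.0001  0.0004 -0.0002]
```

Request:
carry_out(targets=[{"hand":100,"x":0.05,"y":0,"z":0.02,"ax":0,"ay":0,"az":0},{"hand":100,"x":0.08,"y":0,"z":0.05,"ax":0,"ay":0,"az":0},{"hand":100,"x":0.08,"y":0,"z":0.08,"ax":0,"ay":0,"az":0},{"hand":100,"x":0.08,"y":0,"z":0.1,"ax":0,"ay":0,"az":0},{"hand":100,"x":0.08,"y":0,"z":0.115,"ax":0,"ay":0,"az":0},{"hand":100,"x":0.08,"y":0,"z":0.12,"ax":0,"ay":0,"az":0},{"hand":100,"x":0.08,"y":0,"z":0.12,"ax":0,"ay":0,"az":0}])

```text
t: 5.75
tool_pos: [0.5023, 0.287, 0.2408]
orientation: [-3.018, -0.871, -0.001]
force: [-0.2, -0.8, -0.1]
opening: 0.0928
gripper_force: 0.0
```

```bash
python3 - <<'E'
from h import *
go([.5016,.2870,.232],32.2)
E
```

```text
t 5.75 shift [-0.0006 -0.0004  0.0088] turn [ 0.0001 -0.0006 -0.0002]
```

Request:
carry_out(targets=[{"hand":100,"x":-0.0006,"y":0,"z":0.006,"ax":0,"ay":0,"az":0},{"hand":100,"x":-0.0006,"y":0,"z":0.008,"ax":0,"ay":0,"az":0},{"hand":55,"x":-0.0006,"y":0,"z":0.008,"ax":0,"ay":0,"az":0},{"hand":55,"x":-0.0006,"y":0,"z":0.008,"ax":0,"ay":0,"az":0},{"hand":50,"x":-0.0006,"y":0,"z":0.008,"ax":0,"ay":0,"az":0},{"hand":50,"x":-0.0006,"y":0,"z":0.008,"ax":0,"ay":0,"az":0},{"hand":40,"x":-0.0006,"y":0,"z":0.008,"ax":0,"ay":0,"az":0},{"hand":40,"x":-0.0006,"y":0,"z":0.008,"ax":0,"ay":0,"az":0}], newtons=40)

```text
t: 6.75
tool_pos: [0.5018, 0.2867, 0.2324]
orientation: [-3.018, -0.871, -0.0]
force: [1.5, 0.6, 0.7]
opening: 0.0554
gripper_force: 40.0
```

Request:
carry_out(targets=[{"hand":40,"x":0,"y":0,"z":-0.005,"ax":0,"ay":0,"az":0},{"hand":40,"x":0,"y":0,"z":-0.015,"ax":0,"ay":0,"az":0},{"hand":40,"x":0,"y":0,"z":-0.03,"ax":0,"ay":0,"az":0},{"hand":40,"x":0,"y":0,"z":-0.05,"ax":0,"ay":0,"az":0},{"hand":40,"x":0,"y":0,"z":-0.08,"ax":0,"ay":0,"az":0},{"hand":40,"x":0,"y":0,"z":-0.11,"ax":0,"ay":0,"az":0},{"hand":40,"x":0,"y":0,"z":-0.12,"ax":0,"ay":0,"az":0},{"hand":40,"x":0,"y":0,"z":-0.12,"ax":0,"ay":0,"az":0}])

```text
t: 7.75
tool_pos: [0.5019, 0.2868, 0.3534]
orientation: [-3.018, -0.871, -0.003]
force: [0.6, 0.4, -1.7]
opening: 0.0556
gripper_force: 40.0
```

```bash
python3 - <<'E'
from h import *
s=read_state(); print(s['tool_pos'],s['opening'],s['force'])
grab('side','s4'); im=cv2.imread('pics/s4.png'); cv2.imwrite('pics/s4c.png',cv2.resize(im[40:220,150:390],(720,540),interpolation=cv2.INTER_CUBIC))
grab('wrist','w4')
E
```

```text
[0.50187346 0.28675848 0.35339129] 0.05563483274149547 [ 0.61491177  0.38147768 -1.6719578 ]
{'fx': 387.703090240733, 'fy': 387.703090240733, 'cx': 284.46372904664787, 'cy': 211.17861002752576, 'position': array([ 0.41998941, -0.77745503,  0.51550262]), 'rotation': array([ 1.04074089, -0.05752503, -0.13822358])}
{'fx': 341.0522016757808, 'fy': 341.0522016757808, 'cx': 287.3958216178759, 'cy': 202.36847066740458, 'position': array([0.57003455, 0.33137172, 0.33272061]), 'rotation': array([-0.26891734,  0.14852352, -1.00173202])}
```

View pics/s4c.png

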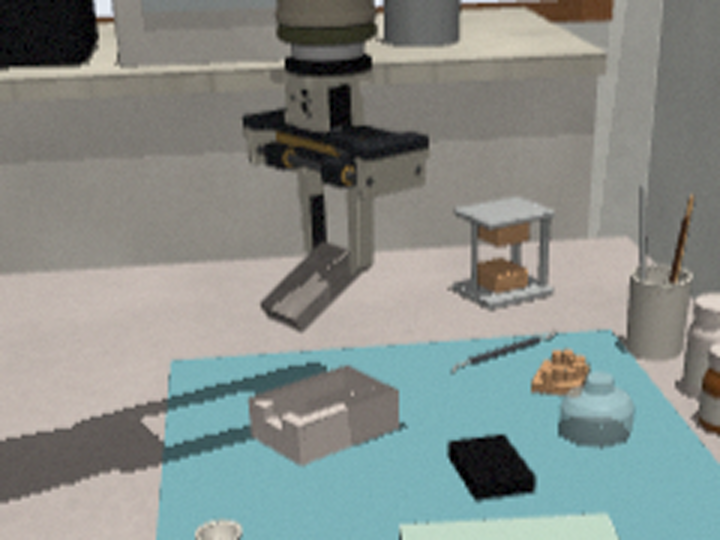

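The stone is held in the air at (310,285) in the crop, with its -x end hanging down. I'll measure its tilt from depth.

```bash
cat >> h.py <<'E'
def prof(f,tp,yaw,y=.012,zs=(-.03,.06)):
    P,im,d=cloud(f); a=np.radians(yaw); M=np.array([[np.cos(a),np.sin(a)],[-np.sin(a),np.cos(a)]])
    q=P-np.array([tp[0],tp[1],0]); q[...,:2]=q[...,:2]@M.T
    return q,im,d
E
python3 - <<'E'
from h import *
tp=np.array([.50187,.28676,.35339])
for f in('s4','w4','top'):
    if f=='top': grab('top','top4'); f='top4'
    q,im,d=prof(f,tp,32.2)
    m=(d>0)&(abs(q[...,1])<.02)&(abs(q[...,0])<.1)&(q[...,2]>.08)&(q[...,2]<.22)
    r=q[m]; print(f,len(r))
    o=r[np.argsort(r[:,0])]; print((o[::max(1,len(o)//25)]*1e3).round(0).astype(int)[:,[0,1,2]].tolist())
E
```

```text
s4 283
[[-75, -5, 139], [-73, -2, 140], [-71, -9, 139], [-69, 4, 129], [-67, -7, 126], [-65, -20, 143], [-62, -7, 148], [-59, 3, 147], [-56, -3, 151], [-52, -7, 151], [-49, 11, 151], [-46, -9, 156], [-42, 1, 155], [-40, 0, 158], [-37, -10, 160], [-33, 4, 164], [-30, -11, 164], [-26, 18, 165], [-23, -20, 167], [-20, -16, 169], [-16, 2, 172], [-14, -9, 171], [-10, -13, 177], [-7, -5, 177], [-2, 1, 178], [1, 0, 180]]
w4 6281
[[-48, 12, 154], [-43, 13, 156], [-38, 6, 160], [-35, 11, 162], [-31, 3, 164], [-27, -19, 167], [-24, -16, 167], [-20, -13, 169], [-17, 5, 171], [-14, -16, 173], [-11, 0, 175], [-8, 11, 177], [-6, 16, 178], [-3, 11, 179], [0, -11, 180], [2, 19, 182], [4, 16, 183], [5, 16, 183], [6, -1, 180], [7, 9, 177], [8, 17, 177], [9, -10, 174], [10, -2, 174], [11, 5, 171], [12, -9, 167], [13, 5, 169]]
{'fx': 499.0668733629031, 'fy': 499.0668733629031, 'cx': 281.9042670398217, 'cy': 206.9921025984472, 'position': array([ 0.43780901, -0.0140477 ,  0.97906181]), 'rotation': array([ 0.09786894, -0.08261212, -1.57268687])}
top4 1084
[[-76, 16, 141], [-73, -1, 141], [-70, -19, 141], [-67, -2, 144], [-64, 6, 145], [-62, 16, 149], [-59, -2, 146], [-56, 0, 148], [-54, 7, 151], [-51, 11, 150], [-48, -9, 154], [-45, 17, 153], [-43, -3, 157], [-41, 19, 160], [-38, -8, 160], [-35, 0, 161], [-32, 19, 161], [-30, 14, 164], [-27, -12, 165], [-25, -5, 167], [-22, 11, 170], [-20, 4, 171], [-17, -14, 169], [-14, -2, 173], [-10, 4, 175], [2, 13, 182]]
```

```bash
python3 - <<'E'
from h import *
go([.714,.054,.30],32.2,29)
E
```

```text
t 7.9 shift [0.0563 0.3101 0.0504] turn [-4.000e-04 -5.036e-01 -1.000e-04]
```

Request:
carry_out(targets=[{"hand":40,"x":0.003,"y":0.02,"z":0.0,"ax":0,"ay":0,"az":0},{"hand":40,"x":0.01,"y":0.06,"z":0.0,"ax":0,"ay":-0.06,"az":0},{"hand":40,"x":0.02,"y":0.11,"z":0.01,"ax":0,"ay":-0.14,"az":0},{"hand":40,"x":0.03,"y":0.16,"z":0.02,"ax":0,"ay":-0.23,"az":0},{"hand":40,"x":0.04,"y":0.21,"z":0.03,"ax":0,"ay":-0.32,"az":0},{"hand":40,"x":0.05,"y":0.26,"z":0.04,"ax":0,"ay":-0.41,"az":0},{"hand":40,"x":0.056,"y":0.295,"z":0.05,"ax":0,"ay":-0.48,"az":0},{"hand":40,"x":0.056,"y":0.31,"z":0.05,"ax":0,"ay":-0.504,"az":0}], newtons=50)

```text
t: 8.9
tool_pos: [0.7151, 0.0507, 0.2982]
orientation: [2.801, 0.805, -0.73]
force: [-0.6, 0.0, -2.6]
opening: 0.0556
gripper_force: 50.0
```

Request:
carry_out(targets=[{"hand":40,"x":0,"y":0,"z":0,"ax":0,"ay":0,"az":0},{"hand":40,"x":0,"y":0,"z":0,"ax":0,"ay":0,"az":0},{"hand":40,"x":0,"y":0,"z":0,"ax":0,"ay":0,"az":0}])

```text
t: 9.28
tool_pos: [0.714, 0.0549, 0.3028]
orientation: [2.801, 0.81, -0.72]
force: [-0.5, 0.0, -2.2]
opening: 0.0555
gripper_force: 50.0
```

```bash
python3 - <<'E'
from h import *
s=read_state(); print(s['tool_pos'],s['opening'],s['q'].round(2))
go([.714,.054,.20],32.2,29)
grab('side','s5'); grab('wrist','w5'); tp=s['tool_pos']
for f in('s5','w5'):
    q,im,d=prof(f,tp,32.2)
    m=(d>0)&(abs(q[...,1])<.02)&(q[...,0]>-.19)&(q[...,0]<-.06)&(q[...,2]>.1)&(q[...,2]<.19)
    r=q[m]; print(f,len(r)); o=r[np.argsort(r[:,0])]; print((o[::max(1,len(o)//20)]*1e3).round(0).astype(int).tolist())
E
```

```text
[0.71396605 0.05486765 0.30284995] 0.05553428004391276 [ 0.07  0.75  0.92 -0.25  1.91  1.04]
t 9.275 shift [0.0492 0.0007 0.0903] turn [ 0.0004 -0.0031  0.0006]
{'fx': 387.703090240733, 'fy': 387.703090240733, 'cx': 284.46372904664787, 'cy': 211.17861002752576, 'position': array([ 0.41998941, -0.77745503,  0.51550262]), 'rotation': array([ 1.04074089, -0.05752503, -0.13822358])}
{'fx': 341.0522016757808, 'fy': 341.0522016757808, 'cx': 287.3958216178759, 'cy': 202.36847066740458, 'position': array([0.76578221, 0.0892628 , 0.24718603]), 'rotation': array([-0.72704583,  0.40082727, -0.95259264])}
s5 393
[[-171, 8, 145], [-170, 6, 146], [-169, 16, 149], [-168, 1, 140], [-168, 5, 143], [-167, -4, 136], [-162, 17, 152], [-157, -15, 151], [-151, -9, 150], [-146, -10, 151], [-141, -2, 152], [-135, -8, 152], [-130, 16, 151], [-124, 12, 151], [-117, 6, 151], [-112, 8, 151], [-107, 4, 151], [-101, -9, 151], [-96, 15, 151], [-90, 5, 150], [-83, 5, 151]]
w5 6275
[[-137, -14, 152], [-130, 13, 153], [-124, -15, 154], [-119, 10, 153], [-113, 20, 153], [-109, 7, 153], [-104, -7, 153], [-99, -10, 153], [-95, -13, 153], [-91, 17, 153], [-87, 9, 153], [-84, -14, 153], [-80, -2, 153], [-78, -6, 136], [-78, 4, 139], [-78, -7, 150], [-78, 19, 150], [-77, 20, 150], [-77, 9, 138], [-77, 11, 140], [-76, -18, 151]]
```

View pics/s5.png

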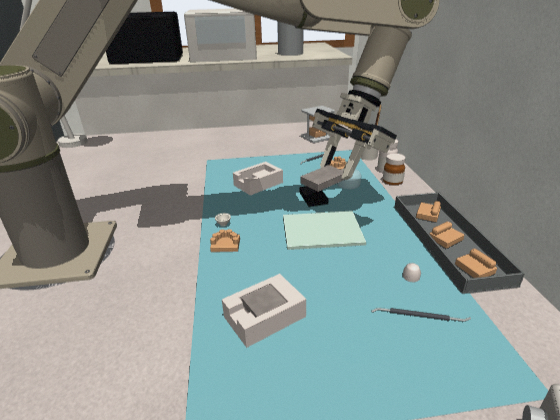

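The stone is level, at (320,180) in the side view, with its centre above the slab as planned. Lowering.

Request:
carry_out(targets=[{"hand":40,"x":0.01,"y":0,"z":0.018,"ax":0,"ay":0,"az":0},{"hand":40,"x":0.025,"y":0,"z":0.045,"ax":0,"ay":0,"az":0},{"hand":40,"x":0.04,"y":0,"z":0.072,"ax":0,"ay":0,"az":0},{"hand":40,"x":0.05,"y":0,"z":0.09,"ax":0,"ay":0,"az":0},{"hand":40,"x":0.055,"y":0,"z":0.1,"ax":0,"ay":0,"az":0},{"hand":40,"x":0.056,"y":0,"z":0.103,"ax":0,"ay":0,"az":0},{"hand":40,"x":0.056,"y":0,"z":0.103,"ax":0,"ay":0,"az":0},{"hand":40,"x":0.056,"y":0,"z":0.103,"ax":0,"ay":0,"az":0}])

```text
t: 10.38
tool_pos: [0.7142, 0.0538, 0.1866]
orientation: [2.802, 0.808, -0.718]
force: [-0.4, 0.2, -2.2]
opening: 0.0555
gripper_force: 50.0
```

```bash
python3 - <<'E'
from h import *
go([.714,.054,.1795],32.2,29)
E
```

```text
t 10.375 shift [ 0.0033 -0.0003  0.0062] turn [ 0.0008 -0.0041 -0.0007]
```

Request:
carry_out(targets=[{"hand":40,"x":0.002,"y":0,"z":0.0035,"ax":0,"ay":0,"az":0},{"hand":40,"x":0.0028,"y":0,"z":0.005,"ax":0,"ay":0,"az":0},{"hand":40,"x":0.0033,"y":0,"z":0.006,"ax":0,"ay":0,"az":0},{"hand":40,"x":0.0036,"y":0,"z":0.0065,"ax":0,"ay":0,"az":0},{"hand":40,"x":0.0036,"y":0,"z":0.0065,"ax":0,"ay":0,"az":0}])

```text
t: 11.0
tool_pos: [0.7137, 0.0538, 0.1785]
orientation: [2.801, 0.808, -0.722]
force: [-2.6, 1.0, 5.0]
opening: 0.0556
gripper_force: 50.0
```

Contact is felt, so I'm releasing and backing off along the fingers.

Request:
carry_out(targets=[{"hand":62,"x":0,"y":0,"z":0,"ax":0,"ay":0,"az":0},{"hand":80,"x":0,"y":0,"z":0,"ax":0,"ay":0,"az":0},{"hand":90,"x":0,"y":0,"z":0,"ax":0,"ay":0,"az":0},{"hand":95,"x":0,"y":0,"z":0,"ax":0,"ay":0,"az":0},{"hand":95,"x":0,"y":0,"z":-0.02,"ax":0,"ay":0,"az":0},{"hand":95,"x":0,"y":0,"z":-0.05,"ax":0,"ay":0,"az":0},{"hand":95,"x":0,"y":0,"z":-0.08,"ax":0,"ay":0,"az":0},{"hand":95,"x":0,"y":0,"z":-0.08,"ax":0,"ay":0,"az":0}], newtons=5)

```text
t: 12.0
tool_pos: [0.7476, 0.0749, 0.2506]
orientation: [2.802, 0.808, -0.713]
force: [-0.6, 0.5, -0.3]
opening: 0.0882
gripper_force: 0.0
```

```bash
python3 - <<'E'
from h import *
print(read_state()['opening'],read_state()['dq'].round(3))
im,d=grab('side','s6'); cv2.imwrite('pics/s6c.png',cv2.resize(im[130:280,230:430],(800,600),interpolation=cv2.INTER_CUBIC))
P,_,d=cloud('s6'); m=(d>0)&(P[...,2]>.022)&(P[...,2]<.034)&(np.hypot(P[...,0]-.609,P[...,1]+.012)<.07)
q=P[m]; print(m.sum(),q.mean(0),cv2.minAreaRect(q[:,:2].astype(np.float32)))
E
```

```text
0.08820724569454096 [-0.01   0.015  0.075 -0.001 -0.037  0.004]
{'fx': 387.703090240733, 'fy': 387.703090240733, 'cx': 284.46372904664787, 'cy': 211.17861002752576, 'position': array([ 0.41998941, -0.77745503,  0.51550262]), 'rotation': array([ 1.04074089, -0.05752503, -0.13822358])}
535 [ 0.60734622 -0.0177988   0.02643332] ((0.6083211898803711, -0.01465645432472229), (0.09127704054117203, 0.05823797360062599), 31.644311904907227)
```

View pics/s6c.png

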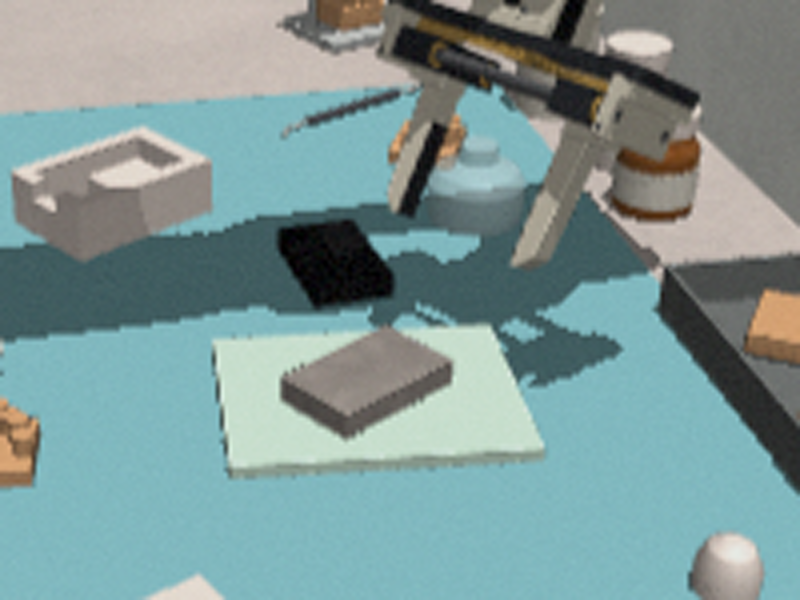

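The stone lies flat in the middle of the slab (crop (367,380)), and the gripper is clear of everything.

```bash
python3 -c "
from plant import robot
print(robot.close_job())"
```

```text
the job is handed in; nothing more can be done
None
```

The longer stone was tipped, stayed up by itself, was gripped by its raised end and laid flat on the glass slab, about 3 mm from its centre; the shorter stone was never touched, and the job was handed in at about 12 s (no verdict was returned).

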